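Index the next pendant disc under the bench screw press and press it

ROBOT

A 7-joint arm with a two-finger parallel gripper is mounted at the origin on the work surface. World frame = base frame: x ahead of the robot, y to its left, z up, the work surface at z = 0. Lengths are in m, angles in rad, forces in N, time in s.
With the tool pointing down it reaches from about 0.4 to 0.875 m from the base axis. Payload 6.5 kg.
Tool frame: the origin (TCP) lies midway between the tips of the shut fingers; the grasp point (between the pads) lies 19 mm behind it (arm.tcp_to_grasp is the z of the grasp point in the tool frame, in m); z points along the fingers, y is the line along which they close (so a half turn about z gives the same grasp; the last joint's range is limited). The gripper opens to 88 mm and grips with 3 to 60 N. Pads are 18 mm wide; open, the fingers measure 123 mm over their backs; the gripper's body (75 mm by 187 mm) begins 45 mm behind the grasp point.
Start: joints at [-1.18, 0.536, -0.004, 1.538, 0.003, 1.067, -0.071], TCP at [0.287, 0.583, 0.239] pointing down, gripper open.
Joint ranges: [-2.7, 2.7], [-0.37, 2.16], [-1.27, 1.26], [0.24, 2.4], [-1.31, 4.45], [0.19, 1.91], [-2.76, 2.76]. Speed limits (rad/s): [2.39, 2.39, 3.14, 3.14, 3.14, 3.14, 3.14].

INTERFACE

Orientations are given as a rotation vector (axis times angle).
In Python, from cell import arm gives the robot as it stands. Calls block until the motion is done:
- arm.movep(position, orientation): joint-space move of the TCP to a pose.
- arm.move_straight(position, rot=None, v=0.15, threshold=None): straight line of the TCP; rot=None keeps the orientation; v is the mean speed in m/s. With threshold (N) it stops when the force on the tool has changed by that much, and returns True; else False.
- arm.movej(angles): joint-space move.
- arm.grip(opening, newtons=None): finger opening in m; newtons is the grip in N (None keeps the last); returns when the fingers have stopped.
- arm.wait(seconds).
- arm.ik(position, orientation): joint angles nearest the present ones, or None.
- arm.get_obs(): the state.
- arm.grab_frame(name): name is "scene" or "side" or "wrist"; returns a dict with "color" (480x640x3 uint8, red, green, blue), "range_z" (480x640 float32, m along the optical axis (not along the pixel's ray), 0 where there is no reading), "K" (3x3 intrinsics, pixels), "R" (3x3) and "t" (3): a world point X has camera coordinates R X + t; the wrist camera has in their place "T_tool_cam" (4x4, takes a point from camera to tool coordinates, whose origin is the TCP and whose axes are the flange's). Camera axes: x right, y down, z forward; pixel columns grow to the right and rows downward; lengths in m; the calibration is good to about 2 mm. A picture is of the moment at which its call begins: read the wrist's pose just before it.
A pose or a line that the arm cannot do raises arm.PlanningError and nothing moves.
- arm.finish_job(): hands the job in; it is judged then, once.
The state is a dict: "t": time; "joint_pos": joint angles; "joint_vel": joint speeds; "joint_torque": joint torques, N m; "tool_pos": TCP position; "tcp_rot": TCP orientation; "contact_force": force on the tool from outside, world axes, zero at the start; "wrist_torque": the same for the moment, N m; "width": finger opening in m; "gripper_force": force on a finger pad.
Only numpy, scipy, OpenCV 4.12 (cv2) and the standard library are available. Lean on these libraries where they do the work, as an engineer would, in place of code of your own. Each camera call takes 0.05 s, during which the arm holds its last target. There are 200 camera calls.

TASK

One of the three discs in the dividing slide, the plain copper one, still has to be pressed. Pull the red index knob up, slide the carriage one notch so that the copper disc comes under the press, and let the knob drop back into that notch; then wind the black T-handle clockwise until the foot just touches the copper disc, give it a quarter turn more and let go. Do not press the finished silver discs, and leave the spool, the screwdriver and the mug alone.

Things in the scene. Friction and masses are not known exactly. Their poses are not given: they have to be found in the camera images.
- fixture: The whole tool, fixed to the bench: grey base plate 160 x 410 x 12 mm, a steel rail along its y axis, a green C-frame press. Origin on the bench under the press axis; z up; y along the rail, towards the knob end. Plate spans x -115..45, y -135..275 mm. Press: column x -106..-60, y -28..28; head over the rail x -106..32, y -28..28, z 110..152 mm.
- press_axis (a point): Point on the vertical press axis, 40 mm above the bench (pocket floor). Axes as the fixture. A brass index bar lies 50 mm to its -x side (y 105..275 mm, top 40 mm above the bench) with three notches 13 mm wide, 16 mm deep at y 140, 190 and 240 mm; each puts one pocket of the carriage under the press.
- index_knob (a point): Centre of the red round index knob, 34 mm diameter, 30 mm tall, axis vertical, 97 mm above the bench when down. Under it 9 mm of bare stem, then a 26 mm diameter housing (top at 73 mm) on a bracket (46 mm along y, top at 55 mm). Starts 50 mm to -x and 190 mm to +y of the press axis. It pulls straight up and rides with the carriage: held up and moved along the fixture's y, it slides the carriage.
- plunger (a joint): How far the index knob is pulled up (m): 0 = pin fully down in a notch, 0.018 = stop. The pin clears the bar at 0.013; spring 4 N at 0, 8 N at the stop. Let go between notches the round-ended pin (10 mm diameter) rests on the bar at 0.013 and drops in when slid over a notch; within some 3 mm of a notch it finds its own way in.
- carriage (a joint): Position of the aluminium carriage (300 mm long) along the fixture's +y (m): notches at -0.050, 0 and +0.050, stops at -0.062 and 0.062; starts in the middle notch, 0. About 1.5 N of friction; locked (1.5 mm play either way) while the pin is down.
- copper_disc: Plain copper disc, 44 mm diameter, 8 mm thick, loose in a pocket of the carriage; origin at the centre of its underside. The three pockets, 47 mm square with walls 2 mm lower than the discs, are 50 mm apart along the fixture's y. It starts in either outer pocket, 50 mm to the +y or the -y side of the press axis. Disc tops are 48 mm above the bench.
- silver_disc: Finished silver disc of the same size with a dark ring on it, in the other outer pocket; origin at the centre of its underside.
- silver_mid: Finished silver disc like the other, in the middle pocket, under the press at the start; origin at the centre of its underside.
- handle (a point): Centre of the black T-handle on the press axis, 194 mm above the bench: a straight bar 110 mm long, 16 mm wide, 22 mm tall, one end red. x axis along the bar to the red end, z up. Below the bar a stem 18 mm in diameter goes down to the press head (brass collar, top 156 mm above the bench), so fingers can straddle the bar. It turns in place at constant height.
- screw (a joint): Angle of the T-handle (rad), growing clockwise seen from above; stops at 0 and 4.5, starts between 0 and 0.6. It lowers the press 30 mm per turn (4.77 mm per rad). At 0 the underside of the foot is 54 mm above the bench, 6 mm above the disc tops, so it just touches a disc at 1.26. Turning takes 0.2 to 0.3 N m; it stays where it is left.
- foot (a joint): How far the spring-loaded black foot (32 mm diameter, sprung 2 N/mm) is pushed back up into the ram (m): 0 = touching nothing, then 4.77 mm for each radian turned after contact, so a quarter turn after contact gives 0.0075; stop at 0.014.
- press_foot: The round black press foot, 32 mm diameter, 9 mm thick, on the press axis; origin at the centre of its underside, so its height above the bench is that of the pressing face.
- spool: Bystander: green wire spool, 60 mm diameter, 46 mm tall, upright; origin at the centre of its underside.
- screwdriver: Bystander: screwdriver with a red handle, about 200 mm long, lying on the bench beyond the slide; x axis from handle to tip.
- mug: Bystander: white mug, 80 mm diameter, 90 mm tall; origin at the centre of its underside.
Things that resemble listed ones, but are neither listed nor needed, are in the scene too. Of the things like the copper_disc, leave any that is green; of the rest the smaller one is meant.

How it is judged:
By the outcome, as a careful person would: the job done as asked, in the order asked, and still so for the second after the job is handed in, with the robot touching nothing.
It also fails if it takes over 62 s, if anything falls off the work surface, if the arm or the gripper's body presses on something with over 40 N, if the wrist force passes 120 N, or if a joint passes its speed limit or range.

## Working session

There is one attempt and no reset: what is moved stays moved. The work goes in short steps, each a Python script; the robot and the scene stay as the last script left them, time stands still between calls to the robot, and variables do not carry over. Pictures are saved under pics/ and viewed, at most 10 in all, crops included, and the job is handed in when it is done.

```bash
ls; mkdir -p pics; python3 - <<'E'
from cell import arm
import cv2,numpy as np,pickle
for n in("scene","side"):
    f=arm.grab_frame(n); cv2.imwrite(f"pics/{n}0.png",f["color"][:,:,::-1]); pickle.dump(f,open(f"{n}0.pkl","wb"))
print(arm.get_obs()["t"])
E
```

```text
pics
0.1
```

View pics/scene0.png

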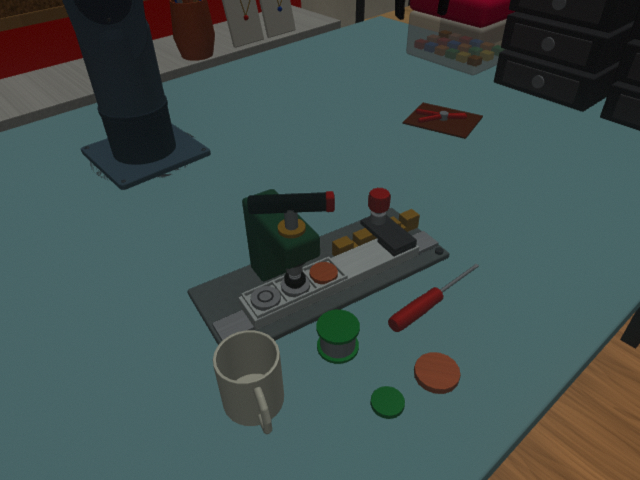

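View pics/side0.png

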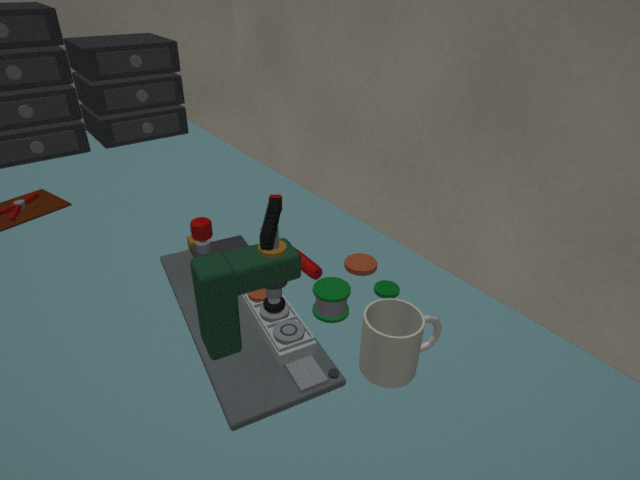

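Scene: the knob is at (379,200), the T-handle runs from (250,203) to its red end (330,202), and the pockets are at (265,297), (295,285) and (323,272). There are three disc candidates. The slide disc at (323,272) is small and copper. The loose one at (437,372) is larger, and the one at (388,402) is green. The slide disc fits, and it is on the knob (+y) side. I'll confirm that in a crop and measure.

```bash
cat > h.py <<'E'
import numpy as np,cv2,pickle
from scipy.spatial.transform import Rotation as Ro
def world(f,u,v,z=None):
    "z: optical depth (array/scalar) else from image"
    u=np.atleast_1d(u);v=np.atleast_1d(v)
    d=f["range_z"][v.astype(int),u.astype(int)] if z is None else z
    c=np.linalg.inv(f["K"])@np.vstack([u,v,np.ones_like(u)])*d
    return (f["R"].T@(c-f["t"].reshape(3,1))).T
def cloud(f):
    v,u=np.mgrid[0:480,0:640]; return world(f,u.ravel(),v.ravel()).reshape(480,640,3)
E
python3 - <<'E'
from h import *
for n in("scene","side"):
    f=pickle.load(open(n+"0.pkl","rb")); W=cloud(f); c=f["color"].astype(int)
    hsv=cv2.cvtColor(f["color"],cv2.COLOR_RGB2HSV)
    ok=(f["range_z"]>0)&(f["range_z"]<2.5)
    red=((hsv[...,0]<6)|(hsv[...,0]>174))&(hsv[...,1]>180)&(hsv[...,2]>70)&ok
    for nm,m,lo,hi in(("red",red,.08,.25),("copper",(hsv[...,0]>3)&(hsv[...,0]<16)&(hsv[...,1]>110)&ok,.002,.055),
                ("green",(c[...,1]>1.4*c[...,0])&(c[...,1]>1.4*c[...,2])&ok,.08,.17),("blackhi",(c.max(2)<45)&ok,.175,.215)):
        m=m&(W[...,2]>lo)&(W[...,2]<hi)&(np.hypot(W[...,0],W[...,1])<1.1)
        k,l,st,ce=cv2.connectedComponentsWithStats(m.astype(np.uint8))
        for i in range(1,k):
            if st[i,4]>40:
                P=W[l==i]; a=np.percentile(P,[3,97],axis=0)
                print(n,nm,ce[i].round(),st[i,4],"mean",P.mean(0).round(4),"lo",a[0].round(3),"hi",a[1].round(3))
    if n=="scene":
        for nm,u,v in(("bench",500,300),("silv",[256,266,275],[301,304,300]),("cop",[315,323,331],[272,273,272]),("plate",[200,440],[292,255])): print(nm,world(f,u,v).round(4).tolist())
        cv2.imwrite("pics/crop0.png",cv2.resize(f["color"][170:350,180:460,::-1],None,fx=2.8,fy=2.8,interpolation=cv2.INTER_CUBIC))
E
```

```text
scene red [379. 193.] 147 mean [0.5841 0.1441 0.1112] lo [0.571 0.133 0.11 ] hi [0.596 0.156 0.113]
scene red [329. 195.] 44 mean [ 0.6336 -0.0107  0.2051] lo [ 0.627 -0.016  0.204] hi [ 0.639 -0.005  0.206]
scene copper [196.  50.] 523 mean [-0.4286  0.3958  0.0304] lo [-0.471  0.359  0.004] hi [-0.408  0.448  0.054]
scene copper [437. 108.] 159 mean [0.3149 0.6522 0.0037] lo [0.276 0.627 0.002] hi [0.366 0.68  0.006]
scene copper [447. 124.] 796 mean [0.3857 0.6036 0.0036] lo [0.3   0.548 0.002] hi [0.443 0.684 0.005]
scene copper [323. 272.] 465 mean [ 0.6098 -0.0021  0.0471] lo [ 0.59  -0.021  0.044] hi [0.628 0.018 0.049]
scene copper [437. 372.] 1423 mean [0.8278 0.0053 0.0101] lo [ 0.801 -0.02   0.005] hi [0.853 0.033 0.012]
scene green [298. 239.] 190 mean [ 0.6209 -0.055   0.1489] lo [ 0.608 -0.077  0.146] hi [ 0.631 -0.031  0.151]
scene blackhi [28.  6.] 564 mean [-0.6052  0.0067  0.1983] lo [-0.612 -0.06   0.186] hi [-0.599  0.089  0.213]
scene blackhi [563.  23.] 1913 mean [0.465  0.896  0.1932] lo [0.331 0.884 0.176] hi [0.579 0.925 0.214]
scene blackhi [635.  34.] 87 me
[... 889 characters left out ...]
mean [0.367  0.5828 0.0031] lo [0.344 0.554 0.002] hi [0.386 0.631 0.009]
side copper [360. 264.] 552 mean [0.8224 0.0035 0.0092] lo [ 0.797 -0.022  0.003] hi [0.85  0.032 0.011]
side copper [257. 295.] 170 mean [ 0.5976 -0.0071  0.0463] lo [ 0.587 -0.019  0.043] hi [0.611 0.004 0.048]
side blackhi [93. 77.] 84 mean [0.6315 0.8905 0.2055] lo [0.62  0.884 0.197] hi [0.645 0.903 0.214]
side blackhi [36. 84.] 535 mean [0.4937 0.8895 0.2042] lo [0.417 0.882 0.195] hi [0.573 0.895 0.214]
side blackhi [37. 94.] 280 mean [0.4902 0.8897 0.1794] lo [0.412 0.885 0.175] hi [0.573 0.894 0.184]
side blackhi [270. 224.] 704 mean [ 0.5897 -0.0652  0.1999] lo [ 0.562 -0.095  0.186] hi [ 0.629 -0.018  0.205]
```

View pics/crop0.png

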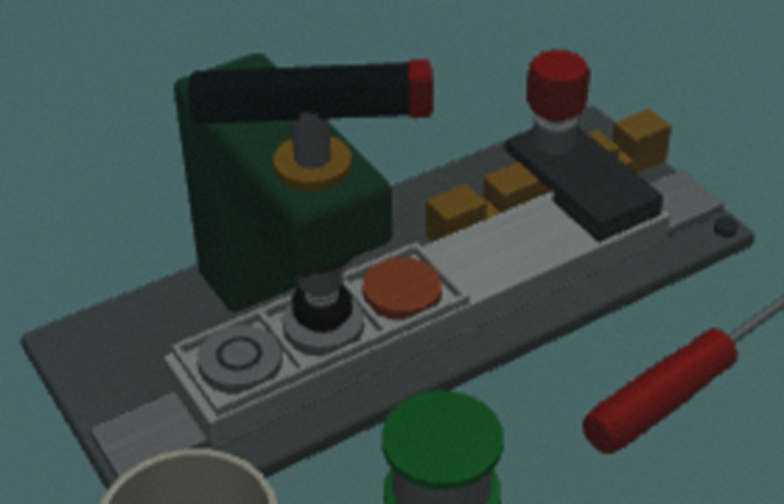

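The crop confirms it: the plain copper disc is at scene (323,272) in the +y pocket, with a ringed silver disc at (265,297). The carriage therefore goes to −50 mm. Next I'll go above the fixture and look from close by.

```bash
cat >> h.py <<'E'
def down(closing):
    "rotvec: tool z down, tool y along closing direction angle (rad, world)"
    y=np.array([np.cos(closing),np.sin(closing),0]);z=np.array([0,0,-1.]);x=np.cross(y,z)
    return Ro.from_matrix(np.c_[x,y,z]).as_rotvec()
def wristframe(arm):
    o=arm.get_obs();f=arm.grab_frame("wrist")
    T=np.eye(4);T[:3,:3]=Ro.from_rotvec(o["tcp_rot"]).as_matrix();T[:3,3]=o["tool_pos"]
    M=np.linalg.inv(T@f["T_tool_cam"]);f["R"]=M[:3,:3];f["t"]=M[:3,3];return f
E
python3 - <<'E'
from h import *
from cell import arm
print(arm.get_obs()["tcp_rot"])
for a in(-.145,np.pi-.145):
    for p in([.585,.05,.42],[.578,.14,.08]):
        q=arm.ik(p,down(a)); print(a,None if q is None else np.round(q,2))
a=min((-.145,np.pi-.145),key=lambda a:abs(arm.ik([.585,.05,.42],down(a))[6]))
arm.movep([.585,.05,.42],down(a))
f=wristframe(arm);pickle.dump(f,open("w1.pkl","wb"));cv2.imwrite("pics/w1.png",f["color"][:,:,::-1])
print(arm.get_obs()["t"],f["T_tool_cam"].round(3).tolist())
E
```

```text
[-7.11151537e-01 -3.05980758e+00  2.32970453e-03]
-0.145 [-0.58  0.32  0.56  1.49 -0.17  1.38 -0.15]
-0.145 [-0.57  0.68  0.35  1.81 -0.34  0.71 -0.18]
2.996592653589793 [ 0.56  0.48 -1.07  1.42  0.42  1.48  2.5 ]
2.996592653589793 [-0.09  0.67 -0.3   1.78  0.28  0.73  2.45]
2.425 [[-0.0, -0.947, -0.321, 0.083], [1.0, -0.0, -0.0, -0.0], [0.0, -0.321, 0.947, -0.145], [0.0, 0.0, 0.0, 1.0]]
```

View pics/w1.png

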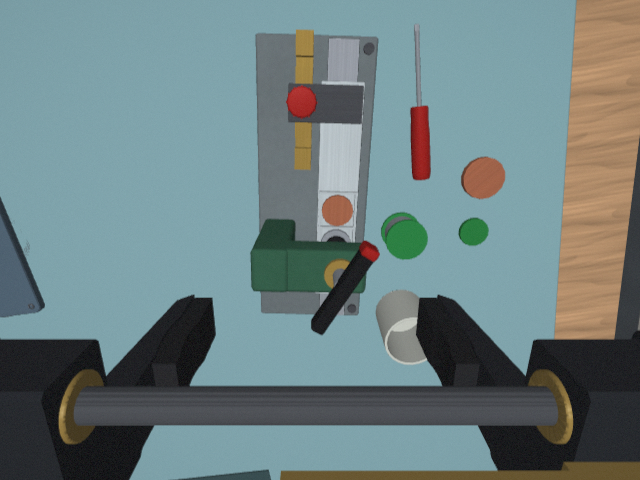

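The wrist view shows the knob top at (301,101), the copper disc at (337,210), the plate corners at (257,35), (377,39), (358,314) and (262,312), and the handle from (369,250) red to (320,326). I'll fit the fixture pose to these.

```bash
python3 - <<'E'
from h import *
from scipy.optimize import least_squares
f=pickle.load(open("w1.pkl","rb"))
def onz(u,v,h):
    d=f["R"].T@np.linalg.inv(f["K"])@[u,v,1.];c=-f["R"].T@f["t"];return (c+d*(h-c[2])/d[2])[:2]
F=np.array([[-50,190,112],[0,50,48],[-115,275,12],[45,275,12],[45,-135,12],[-115,-135,12]])/1e3
px=[(301,101),(337,210),(257,35),(377,39),(358,314),(262,312)]
Wp=np.array([onz(*p,h) for p,h in zip(px,F[:,2])])
def g(s): c,n=np.cos(s[2]),np.sin(s[2]);return F[:,:2]@np.array([[c,n],[-n,c]])+s[:2]
r=least_squares(lambda s:(g(s)-Wp).ravel(),[.6,-.05,-.15],loss="soft_l1",f_scale=.003)
print(r.x,(g(r.x)-Wp).round(4).tolist()); print("knob meas",Wp[0],"fit",g(r.x)[0])
W=cloud(f);hsv=cv2.cvtColor(f["color"],cv2.COLOR_RGB2HSV)
red=((hsv[...,0]<6)|(hsv[...,0]>174))&(hsv[...,1]>180)&(W[...,2]>.105)&(W[...,2]<.117)&(W[...,1]>.1)
print("knob cloud",W[red].mean(0),W[red].min(0),W[red].max(0),red.sum())
b=(abs(W[...,2]-.205)<.004)&(W[...,1]<.05)&(np.hypot(W[...,0]-.6,W[...,1]+.05)<.09)
P=W[b][:,:2].astype(np.float32);R=cv2.minAreaRect(P);print("bar",R,b.sum(),"red end",onz(369,250,.205),"black",onz(320,326,.205))
print("collar",onz(340,272,.156))
E
```

```text
[ 0.59939455 -0.04829078 -0.16947138] [[0.0004, -0.0002], [0.0006, -0.0007], [-0.0021, 0.0042], [0.0025, 0.0039], [0.0007, -0.0032], [-0.0023, -0.002]]
knob meas [0.58173098 0.14766678] fit [0.5821565  0.14742036]
knob cloud [0.58184503 0.14657108 0.11112433] [0.56565297 0.13086883 0.10657916] [0.5981351  0.16313835 0.11444637] 667
bar ((0.5995731949806213, -0.046356428414583206), (0.11211983859539032, 0.018262868747115135), 50.34637451171875) 1484 red end [ 0.63067435 -0.00359533] black [ 0.56995229 -0.0828829 ]
collar [ 0.59928126 -0.04467423]
```

```bash
cat >> h.py <<'E'
YAW=-.1695; FX=np.array([.5994,-.0483]); KN=np.array([.582,.1470]); YD=np.array([-np.sin(YAW),np.cos(YAW),0])
def st(arm,s=""):
    o=arm.get_obs();print(s,round(o["t"],2),"p",o["tool_pos"].round(4) if hasattr(o["tool_pos"],"round") else o["tool_pos"],"F",np.round(o["contact_force"],2),"M",np.round(o["wrist_torque"],2),"w",round(o["width"],4),"g",np.round(o["gripper_force"],1))
E
python3 - <<'E'
from h import *
from cell import arm
r=down(YAW)
arm.movep([*KN,.16],r); st(arm,"above")
print(arm.move_straight([*KN,.081],v=.12,threshold=8)); st(arm,"at")
arm.grip(.03,40); st(arm,"grip")
p=np.array(arm.get_obs()["tool_pos"])
arm.move_straight(p+[0,0,.0155],v=.04); st(arm,"up")
arm.move_straight(p+[0,0,.0155]-.010*YD,v=.04); st(arm,"10mm")
E
```

```text
above 3.5 p [0.5833 0.1466 0.1614] F [-0.72 -0.21  0.06] M [-0.07  0.02  0.  ] w 0.0881 g 0.0
False
at 4.31 p [0.5827 0.147  0.0817] F [ 0.47  0.47 -0.65] M [-0.06  0.05 -0.01] w 0.0883 g 0.0
grip 5.18 p [0.5822 0.147  0.081 ] F [ 1.57 -0.43 -0.6 ] M [-0.07 -0.11  0.  ] w 0.033 g 40.0
up 5.72 p [0.5822 0.1469 0.0964] F [ 3.98  0.12 -8.37] M [ 0.   -0.64 -0.05] w 0.0328 g 40.0
10mm 6.12 p [0.5803 0.1359 0.0963] F [ 3.57 -2.76 -8.12] M [-0.43 -0.58  0.  ] w 0.0329 g 40.0
```

```bash
python3 - <<'E'
from h import *
from cell import arm
p=np.array([*KN,.081])
q=np.array([.5822,.1469,.0964])-.0500*YD
arm.move_straight(q,v=.06); arm.wait(.2); st(arm,"50mm")
arm.move_straight(q-[0,0,.0155],v=.04); arm.wait(.1); st(arm,"low")
arm.grip(.06); st(arm,"open")
arm.grip(.088); arm.move_straight([*q[:2],.17],v=.2)
f=wristframe(arm);pickle.dump(f,open("w2.pkl","wb"))
s=arm.grab_frame("scene");pickle.dump(s,open("s2.pkl","wb"))
cv2.imwrite("pics/s2.png",np.hstack([cv2.resize(s["color"][170:350,180:460],(400,257),interpolation=cv2.INTER_CUBIC),cv2.resize(f["color"],(343,257))])[:,:,::-1])
W=cloud(f);hsv=cv2.cvtColor(f["color"],cv2.COLOR_RGB2HSV)
red=((hsv[...,0]<6)|(hsv[...,0]>174))&(hsv[...,1]>180)&(W[...,2]>.08)&(W[...,2]<.15)&(W[...,1]>.05)
a=W[red]; print("knob z top",np.percentile(a,[5,50,95],axis=0).round(4)); print("expected xy",(KN-.05*YD[:2]))
E
```

```text
50mm 7.14 p [0.5737 0.0977 0.0963] F [ 2.11 -0.93 -8.95] M [-0.42 -0.46 -0.  ] w 0.0333 g 40.0
low 7.78 p [0.5738 0.0981 0.081 ] F [ 0.11 -0.07 -0.76] M [-0.15  0.07 -0.01] w 0.033 g 40.0
open 8.34 p [0.5738 0.0976 0.0809] F [-0.32 -0.29 -0.15] M [-0.05  0.06  0.01] w 0.0598 g 0.0
knob z top [[0.5604 0.0864 0.0946]
 [0.574  0.1023 0.1109]
 [0.5873 0.1146 0.1121]]
expected xy [0.57356552 0.09771654]
```

View pics/s2.png

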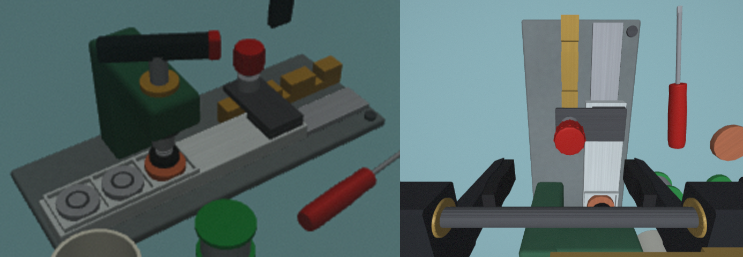

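The knob is down in the notch (top at 111–112 mm, at the expected place) and the copper disc is under the foot. Next is the handle: grip, wind in small j7 steps and log the torque.

```bash
python3 - <<'E'
from h import *
from cell import arm
p=np.array(arm.get_obs()["tool_pos"]);C=np.array([.5995,-.0473])
arm.move_straight([*p[:2],.29],v=.3)
r=down(.879-np.pi/2)
arm.movep([*C,.29],r)
print(arm.move_straight([*C,.187],v=.15,threshold=8)); st(arm,"at")
arm.grip(.010,50); st(arm,"grip"); q=np.array(arm.get_obs()["joint_pos"]);print(q.round(3))
L=[]
for i in range(7):
    q[6]+=.2; arm.movej(q); arm.wait(.05)
    o=arm.get_obs(); L.append((o["t"],o["joint_pos"][6],o["wrist_torque"][2],o["joint_torque"][6],*o["contact_force"]))
print(np.round(L,3)); st(arm)
E
```

```text
False
at 11.64 p [ 0.6001 -0.0471  0.1878] F [-1.16  1.01  0.34] M [-0.05  0.1  -0.01] w 0.0879 g 0.0
grip 12.72 p [ 0.6    -0.0477  0.1871] F [ 3.72 -2.58 -1.91] M [-0.36 -0.42  0.07] w 0.0155 g 50.0
[-0.415  0.574  0.588  1.744 -0.381  0.939 -0.364]
[[ 1.3083e+01 -1.6900e-01 -7.5000e-01  8.2200e-01  1.4400e-01 -1.0220e+00
   1.4900e-01]
 [ 1.3442e+01  2.9000e-02 -1.6500e+00  1.6680e+00 -1.8890e+00 -1.0040e+00
   2.3080e+00]
 [ 1.3800e+01  2.2900e-01 -2.6580e+00  2.7140e+00  6.7400e-01  2.3780e+00
   8.5400e-01]
 [ 1.4158e+01  4.2500e-01 -4.9430e+00  5.0100e+00  7.5800e-01  5.5440e+00
   1.9840e+00]
 [ 1.4517e+01  6.2500e-01 -5.1090e+00  5.1520e+00 -1.8810e+00  4.1280e+00
   4.9080e+00]
 [ 1.4875e+01  8.0800e-01 -1.5422e+01  1.5456e+01  7.1000e-02  1.3839e+01
   7.7570e+00]
 [ 1.5233e+01  9.8200e-01 -3.1112e+01  3.1180e+01  4.8630e+00  2.5466e+01
   1.0021e+01]]
 15.23 p [ 0.5998 -0.0476  0.1879] F [ 4.86 25.47 10.02] M [  2.8    1.92 -31.11] w 0.0361 g 632.4
```

That was the wrong sense. j7+ is counter-clockwise, so the handle is against its zero stop. I'll back off straight away.

```bash
python3 - <<'E'
from h import *
from cell import arm
q=np.array(arm.get_obs()["joint_pos"])
print(Ro.from_rotvec(arm.get_obs()["tcp_rot"]).as_matrix()[:,1].round(3))
for d in (-.4,-.3,-.25): 
    q[6]+=d; arm.movej(q); st(arm,round(q[6],2))
arm.grip(.088); st(arm,"open")
p=np.array(arm.get_obs()["tool_pos"]); arm.move_straight([*p[:2],.40],v=.3)
f=wristframe(arm);pickle.dump(f,open("w3.pkl","wb"));W=cloud(f)
s=arm.grab_frame("scene"); pickle.dump(s,open("s3.pkl","wb")); V=cloud(s)
for n,X in(("w",W),("s",V)):
    b=(abs(X[...,2]-.205)<.004)&(np.hypot(X[...,0]-.6,X[...,1]+.048)<.075)
    print(n,cv2.minAreaRect(X[b][:,:2].astype(np.float32)),b.sum())
cv2.imwrite("pics/s3.png",np.hstack([cv2.resize(s["color"][170:350,180:460],(400,257),interpolation=cv2.INTER_CUBIC),cv2.resize(f["color"],(343,257))])[:,:,::-1])
print(arm.get_obs()["t"])
E
```

```text
[0.813 0.583 0.017]
0.58 15.74 p [ 0.5999 -0.0474  0.1875] F [ 3.68  2.83 -3.03] M [-0.11 -0.04 -2.37] w 0.0332 g 70.2
0.28 16.13 p [ 0.5992 -0.0487  0.1877] F [-1.1  -3.62  0.39] M [-0.72  0.38 -0.95] w 0.0239 g 48.7
0.03 16.48 p [ 0.5991 -0.0489  0.1878] F [-2.23 -5.03  0.49] M [-1.05  0.67 -0.65] w 0.0179 g 48.8
open 17.59 p [ 0.5998 -0.0476  0.1879] F [-0.69  1.    0.18] M [-0.1   0.11  0.03] w 0.0879 g 0.0
w ((0.5994834899902344, -0.04672180116176605), (0.11207506060600281, 0.017989952117204666), 58.394439697265625) 2070
s ((0.5999413728713989, -0.048160091042518616), (0.11242154240608215, 0.019121211022138596), 58.264163970947266) 705
18.55
```

View pics/s3.png

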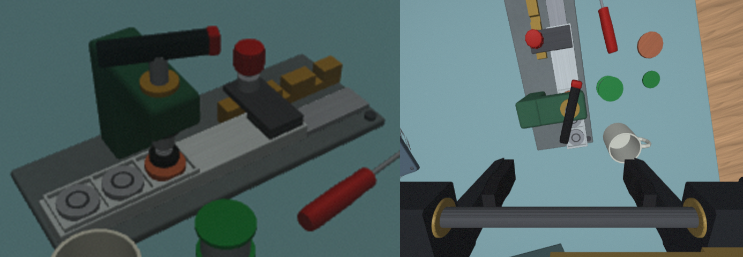

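The bar is now at 58.35° and was at 50.35°, so it backed 0.14 rad onto the zero stop and screw = 0 is known exactly. It needs 2.83 rad clockwise (j7 decreasing), ending with the bar at −1.81 rad. I'll do it in one grasp if the IK allows.

```bash
python3 - <<'E'
from h import *
from cell import arm
C=np.array([.5996,-.0475]); a=np.radians(58.35)
for cl in(a-np.pi/2,a+np.pi/2):
    for z in(.29,.187):
        q=arm.ik([*C,z],down(cl)); print(z,cl,None if q is None else np.round(q,2))
arm.movep([*C,.29],down(a+np.pi/2)); 
q=np.array(arm.ik([*C,.187],down(a+np.pi/2)));print("from there",q.round(2)); st(arm)
E
```

```text
0.29 -0.5523967082562053 [-0.5   0.47  0.71  1.65 -0.33  1.14 -0.26]
0.187 -0.5523967082562053 [-0.45  0.59  0.64  1.75 -0.42  0.95 -0.19]
0.29 2.5891959453335875 [-0.08  0.4   0.11  1.62 -0.05  1.12  2.63]
0.187 2.5891959453335875 [-0.04  0.51  0.06  1.72 -0.04  0.91  2.62]
from there [-0.07  0.51  0.09  1.72 -0.06  0.91  2.64]
 20.87 p [ 0.5996 -0.0475  0.29  ] F [-0.28 -0.09  0.13] M [ 0.06  0.05 -0.  ] w 0.0877 g 0.0
```

```bash
python3 - <<'E'
from h import *
from cell import arm
C=np.array([.5996,-.0475])
print(arm.move_straight([*C,.187],v=.15,threshold=8))
arm.grip(.010,50); st(arm,"grip"); q=np.array(arm.get_obs()["joint_pos"]); print(q.round(3))
n=15
for i in range(n):
    q[6]-=2.83/n; arm.movej(q); arm.wait(.05); o=arm.get_obs()
    print(round(o["joint_pos"][6],3),round(o["wrist_torque"][2],3),np.round(o["contact_force"],1),round(o["width"],4))
    if abs(o["wrist_torque"][2])>1.5: print("STOP");break
st(arm)
E
```

```text
False
grip 22.78 p [ 0.5998 -0.0476  0.187 ] F [ 0.8  -0.15 -0.35] M [-0.07 -0.22  0.12] w 0.0159 g 50.0
[-0.065  0.513  0.094  1.722 -0.058  0.909  2.643]
2.458 -0.214 [ 1.3 -0.4 -1.8] 0.0156
2.27 -0.174 [ 4.2 -1.2 -3.4] 0.0153
2.083 -0.239 [ 4.9 -3.  -3.9] 0.0154
1.895 -0.234 [ 5.2 -3.  -3.5] 0.0155
1.706 -0.225 [ 5.3 -4.1 -4.3] 0.0156
1.517 -0.21 [ 4.6 -3.1 -3. ] 0.0153
1.329 -0.186 [ 6.2 -4.6 -4.9] 0.0158
1.14 -0.199 [ 4.6 -4.  -3.8] 0.0157
0.951 -0.161 [ 4.5 -5.5 -3.4] 0.0155
0.763 -0.151 [ 3.7 -5.2 -3.8] 0.0155
0.574 -0.182 [ 3.5 -4.5 -2.6] 0.0159
0.385 -0.197 [ 3.  -6.2 -2.3] 0.0158
0.197 -0.214 [ 0.8 -5.8 -2.5] 0.0158
0.008 -0.163 [ 0.9 -5.7 -0.9] 0.0158
-0.181 -0.113 [-0.2 -5.7 -0.5] 0.0157
 28.03 p [ 0.599  -0.0497  0.187 ] F [-0.23 -5.69 -0.46] M [-1.19 -0.08 -0.11] w 0.0157 g 50.0
```

```bash
python3 - <<'E'
from h import *
from cell import arm
arm.grip(.088); st(arm,"open")
p=np.array(arm.get_obs()["tool_pos"]); arm.move_straight([*p[:2],.40],v=.3)
f=wristframe(arm);pickle.dump(f,open("w4.pkl","wb"));W=cloud(f)
s=arm.grab_frame("scene"); pickle.dump(s,open("s4.pkl","wb")); V=cloud(s); d=arm.grab_frame("side")
for n,X in(("w",W),("s",V)):
    b=(abs(X[...,2]-.205)<.004)&(np.hypot(X[...,0]-.6,X[...,1]+.048)<.075)
    print(n,cv2.minAreaRect(X[b][:,:2].astype(np.float32)),b.sum())
print("target bar deg",58.35-np.degrees(2.83), "mod90", (58.35-np.degrees(2.83))%90)
cv2.imwrite("pics/s4.png",np.hstack([cv2.resize(s["color"][170:350,180:460],(420,270),interpolation=cv2.INTER_CUBIC),cv2.resize(d["color"][180:400,150:400],(307,270),interpolation=cv2.INTER_CUBIC)])[:,:,::-1])
print(arm.get_obs()["t"])
E
```

```text
open 29.17 p [ 0.5998 -0.0476  0.187 ] F [ 0.04 -1.22  0.56] M [-0.05  0.09  0.01] w 0.0882 g 0.0
w ((0.5988283157348633, -0.049250975251197815), (0.11153110861778259, 0.01638658531010151), 76.35363006591797) 2058
s ((0.5996012091636658, -0.05180571228265762), (0.11176072806119919, 0.01800302043557167), 76.7093276977539) 706
target bar deg -103.79705602202299 mod90 76.20294397797701
30.175
```

View pics/s4.png

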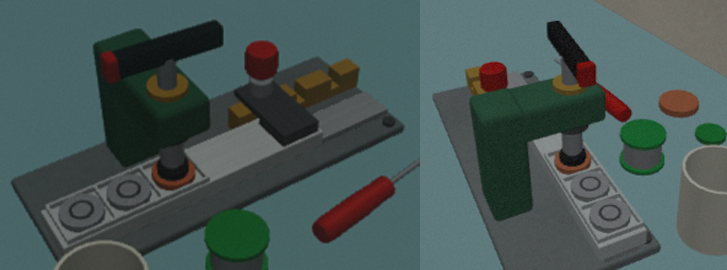

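The bar ended at −103.65° against a target of −103.8°, so the screw is at about 2.83 rad. The red end has swung round, the foot sits on the copper disc, the knob is down and the bystanders are untouched. The arm is clear, so I'm handing in.

```bash
python3 -c "
from cell import arm
print(arm.finish_job())"
```

```text
the job is handed in; nothing more can be done
None
```

The job is handed in at about 30 s: the copper disc is indexed under the press with the knob down in its notch, and the handle is wound to about 2.83 rad (a quarter turn past contact). On my first try I turned the handle the wrong way: it went back 0.14 rad onto its zero stop, the wrist moment reached about 31 N m and the fingers were pried open before I backed off.

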